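Refit the grease filters of a countertop extractor

TASK

Refit the washed grease filters to the countertop extractor: pull its retaining bar fully open, fit every filter that lies on the worktop into a bay of its own (any bay), with the end nearest the robot hooked under the fixed lip and the other end turned down until the filter lies flat on its ledges, then slide the bar fully home over them. Leave the bowl, mug, oil bottle and pepper mill standing where they are.

Things in the scene. Friction and masses are not known exactly. Their poses are not given: they have to be found in the camera images.
- extractor: fixed steel downdraft extractor, 238 x 392 mm; origin on the worktop under its centre; x points away from the robot along each bay, y along the row of bays, z up. Four equal open bays at y = -144, -48, 48, 144 mm, each 88 mm wide between 8 mm ribs and 156 mm long between end walls (inner faces x = -78 and 78). Ribs, far wall and the deck beyond it (to x = 140) are 45 mm high
- bay0 (a point): middle of the seat of the rightmost (y = -144 mm) bay, level with the ledges on which a fitted filter's underside rests (35 mm above the worktop); axes as the extractor's
- bay1 (a point): middle of the seat of the second (y = -48 mm) bay, level with the ledges on which a fitted filter's underside rests (35 mm above the worktop); axes as the extractor's
- bay2 (a point): middle of the seat of the third (y = 48 mm) bay, level with the ledges on which a fitted filter's underside rests (35 mm above the worktop); axes as the extractor's
- bay3 (a point): middle of the seat of the leftmost (y = 144 mm) bay, level with the ledges on which a fitted filter's underside rests (35 mm above the worktop); axes as the extractor's
- lip (a point): middle of the free edge of the fixed lip along the near side of all bays, on its underside: extractor x = -56, z = 52 mm. The lip is 4 mm thick and overhangs 22 mm from the near wall, over a ledge (z = 35, x = -78 to -52). A filter is longer than the gap from lip to far wall: enter tilted 10 to 15 degrees, near end low
- far_ledge (a point): middle of the far ledge, behind the middle rib (extractor x = 69, z = 35 mm); in each bay this ledge, x = 60 to 78, carries the far end of the filter once it is turned down. A fitted filter has about 3 mm free at each end and 4 mm at each side
- bar (a joint): retaining bar, aluminium strip 34 mm wide, 388 mm long, sliding along the extractor's x over the far deck, 47 to 55 mm above the worktop. 0 = fully home, towards the robot (near edge at x = 63 mm, over the far ends of fitted filters); 0.035 m = fully open, away from the robot (near edge x = 98); an end stop at each. No spring; some 3 N of friction; stays where left
- bar_grip (a point): a point on the bar's black upright grip: 14 mm thick along the extractor's x, 60 mm long along its y, at the middle of the bar (extractor y = 0), from 55 to 87 mm above the worktop; the point is in its middle at 77 mm above the worktop, 80 mm + the bar's joint value from the extractor's origin along x
- filter0: aluminium grease filter, a flat plate 150 (its x) x 80 (its y) x 10 mm, the same both ways round; origin under its middle, z up. On its middle stands a solid dark grip 50 mm long (along x), 12 mm thick (along y), from 10 to 44 mm above the underside. About 0.3 kg. May be absent
- filter1: aluminium grease filter, a flat plate 150 (its x) x 80 (its y) x 10 mm, the same both ways round; origin under its middle, z up. On its middle stands a solid dark grip 50 mm long (along x), 12 mm thick (along y), from 10 to 44 mm above the underside. About 0.3 kg. May be absent
- filter2: aluminium grease filter, a flat plate 150 (its x) x 80 (its y) x 10 mm, the same both ways round; origin under its middle, z up. On its middle stands a solid dark grip 50 mm long (along x), 12 mm thick (along y), from 10 to 44 mm above the underside. About 0.3 kg. May be absent
- filter3: aluminium grease filter, a flat plate 150 (its x) x 80 (its y) x 10 mm, the same both ways round; origin under its middle, z up. On its middle stands a solid dark grip 50 mm long (along x), 12 mm thick (along y), from 10 to 44 mm above the underside. About 0.3 kg. May be absent
- bowl: white ceramic bowl, 110 mm across, 50 mm high, a bystander to be left alone; origin under its middle
- mug: blue ceramic mug, 80 mm across, 90 mm high, a bystander to be left alone; origin under its middle
- oil_bottle: green glass bottle, 60 mm across, 200 mm high, a bystander to be left alone; origin under its middle
- pepper_mill: dark wooden mill, 52 mm across, 150 mm high, a bystander to be left alone; origin under its middle
Mind the look-alikes: they are no part of the job. Leave any orange look-alike of the filter3 alone.

How it is judged:
On the way, in this order (a step that is already met when the one before it is completed fails the run):
1. the retaining bar is fully open (value of joint bar above 0.031 m), for 0.2 s.
2. every filter present lies flat in a bay, hooked under the lip, and no longer held (((x of filter0 in the frame of bay0 between -0.006 and 0.006 m and y of filter0 in the frame of bay0 between -0.007 and 0.007 m and z of filter0 in the frame of bay0 between -0.003 and 0.003 m and angle between the x axis of filter0 and the x axis of bay0, either way round below 0.09 rad and angle between filter0's own z axis and vertical below 0.04 rad) or (x of filter0 in the frame of bay1 between -0.006 and 0.006 m and y of filter0 in the frame of bay1 between -0.007 and 0.007 m and z of filter0 in the frame of bay1 between -0.003 and 0.003 m and angle between the x axis of filter0 and the x axis of bay1, either way round below 0.09 rad and angle between filter0's own z axis and vertical below 0.04 rad) or (x of filter0 in the frame of bay2 between -0.006 and 0.006 m and y of filter0 in the frame of bay2 between -0.007 and 0.007 m and z of filter0 in the frame of bay2 between -0.003 and 0.003 m and angle between the x axis of filter0 and the x axis of bay2, either way round below 0.09 rad and angle between filter0's own z axis and vertical below 0.04 rad) or (x of filter0 in the frame of bay3 between -0.006 and 0.006 m and y of filter0 in the frame of bay3 between -0.007 and 0.007 m and z of filter0 in the frame of bay3 between -0.003 and 0.003 m and angle between the x axis of filter0 and the x axis of bay3, either way round below 0.09 rad and angle between filter0's own z axis and vertical below 0.04 rad)) and ((x of filter1 in the frame of bay0 between -0.006 and 0.006 m and y of filter1 in the frame of bay0 between -0.007 and 0.007 m and z of filter1 in the frame of bay0 between -0.003 and 0.003 m and angle between the x axis of filter1 and the x axis of bay0, either way round below 0.09 rad and angle between filter1's own z axis and vertical below 0.04 rad) or (x of filter1 in the frame of bay1 between -0.006 and 0.006 m and y of filter1 in the frame of bay1 between -0.007 and 0.007 m and z of filter1 in the frame of bay1 between -0.003 and 0.003 m and angle between the x axis of filter1 and the x axis of bay1, either way round below 0.09 rad and angle between filter1's own z axis and vertical below 0.04 rad) or (x of filter1 in the frame of bay2 between -0.006 and 0.006 m and y of filter1 in the frame of bay2 between -0.007 and 0.007 m and z of filter1 in the frame of bay2 between -0.003 and 0.003 m and angle between the x axis of filter1 and the x axis of bay2, either way round below 0.09 rad and angle between filter1's own z axis and vertical below 0.04 rad) or (x of filter1 in the frame of bay3 between -0.006 and 0.006 m and y of filter1 in the frame of bay3 between -0.007 and 0.007 m and z of filter1 in the frame of bay3 between -0.003 and 0.003 m and angle between the x axis of filter1 and the x axis of bay3, either way round below 0.09 rad and angle between filter1's own z axis and vertical below 0.04 rad)) and ((x of filter2 in the frame of bay0 between -0.006 and 0.006 m and y of filter2 in the frame of bay0 between -0.007 and 0.007 m and z of filter2 in the frame of bay0 between -0.003 and 0.003 m and angle between the x axis of filter2 and the x axis of bay0, either way round below 0.09 rad and angle between filter2's own z axis and vertical below 0.04 rad) or (x of filter2 in the frame of bay1 between -0.006 and 0.006 m and y of filter2 in the frame of bay1 between -0.007 and 0.007 m and z of filter2 in the frame of bay1 between -0.003 and 0.003 m and angle between the x axis of filter2 and the x axis of bay1, either way round below 0.09 rad and angle between filter2's own z axis and vertical below 0.04 rad) or (x of filter2 in the frame of bay2 between -0.006 and 0.006 m and y of filter2 in the frame of bay2 between -0.007 and 0.007 m and z of filter2 in the frame of bay2 between -0.003 and 0.003 m and angle between the x axis of filter2 and the x axis of bay2, either way round below 0.09 rad and angle between filter2's own z axis and vertical below 0.04 rad) or (x of filter2 in the frame of bay3 between -0.006 and 0.006 m and y of filter2 in the frame of bay3 between -0.007 and 0.007 m and z of filter2 in the frame of bay3 between -0.003 and 0.003 m and angle between the x axis of filter2 and the x axis of bay3, either way round below 0.09 rad and angle between filter2's own z axis and vertical below 0.04 rad)) and ((x of filter3 in the frame of bay0 between -0.006 and 0.006 m and y of filter3 in the frame of bay0 between -0.007 and 0.007 m and z of filter3 in the frame of bay0 between -0.003 and 0.003 m and angle between the x axis of filter3 and the x axis of bay0, either way round below 0.09 rad and angle between filter3's own z axis and vertical below 0.04 rad) or (x of filter3 in the frame of bay1 between -0.006 and 0.006 m and y of filter3 in the frame of bay1 between -0.007 and 0.007 m and z of filter3 in the frame of bay1 between -0.003 and 0.003 m and angle between the x axis of filter3 and the x axis of bay1, either way round below 0.09 rad and angle between filter3's own z axis and vertical below 0.04 rad) or (x of filter3 in the frame of bay2 between -0.006 and 0.006 m and y of filter3 in the frame of bay2 between -0.007 and 0.007 m and z of filter3 in the frame of bay2 between -0.003 and 0.003 m and angle between the x axis of filter3 and the x axis of bay2, either way round below 0.09 rad and angle between filter3's own z axis and vertical below 0.04 rad) or (x of filter3 in the frame of bay3 between -0.006 and 0.006 m and y of filter3 in the frame of bay3 between -0.007 and 0.007 m and z of filter3 in the frame of bay3 between -0.003 and 0.003 m and angle between the x axis of filter3 and the x axis of bay3, either way round below 0.09 rad and angle between filter3's own z axis and vertical below 0.04 rad)) and contact force between the fingers and filter0 below 0.2 N and contact force between the fingers and filter1 below 0.2 N and contact force between the fingers and filter2 below 0.2 N and contact force between the fingers and filter3 below 0.2 N), for 0.3 s.
3. the retaining bar is fully home (value of joint bar below 0.004 m), for 0.2 s.
At the end, for the whole second after the job is handed in: Every filter present lies in a bay of its own, centred within 6 mm along the bay and 7 mm across it, underside within 3 mm of the ledges, level within 2 degrees and square within 5 degrees, at rest; the retaining bar is home within 4 mm (((x of filter0 in the frame of bay0 between -0.006 and 0.006 m and y of filter0 in the frame of bay0 between -0.007 and 0.007 m and z of filter0 in the frame of bay0 between -0.003 and 0.003 m and angle between the x axis of filter0 and the x axis of bay0, either way round below 0.09 rad and angle between filter0's own z axis and vertical below 0.04 rad) or (x of filter0 in the frame of bay1 between -0.006 and 0.006 m and y of filter0 in the frame of bay1 between -0.007 and 0.007 m and z of filter0 in the frame of bay1 between -0.003 and 0.003 m and angle between the x axis of filter0 and the x axis of bay1, either way round below 0.09 rad and angle between filter0's own z axis and vertical below 0.04 rad) or (x of filter0 in the frame of bay2 between -0.006 and 0.006 m and y of filter0 in the frame of bay2 between -0.007 and 0.007 m and z of filter0 in the frame of bay2 between -0.003 and 0.003 m and angle between the x axis of filter0 and the x axis of bay2, either way round below 0.09 rad and angle between filter0's own z axis and vertical below 0.04 rad) or (x of filter0 in the frame of bay3 between -0.006 and 0.006 m and y of filter0 in the frame of bay3 between -0.007 and 0.007 m and z of filter0 in the frame of bay3 between -0.003 and 0.003 m and angle between the x axis of filter0 and the x axis of bay3, either way round below 0.09 rad and angle between filter0's own z axis and vertical below 0.04 rad)) and ((x of filter1 in the frame of bay0 between -0.006 and 0.006 m and y of filter1 in the frame of bay0 between -0.007 and 0.007 m and z of filter1 in the frame of bay0 between -0.003 and 0.003 m and angle between the x axis of filter1 and the x axis of bay0, either way round below 0.09 rad and angle between filter1's own z axis and vertical below 0.04 rad) or (x of filter1 in the frame of bay1 between -0.006 and 0.006 m and y of filter1 in the frame of bay1 between -0.007 and 0.007 m and z of filter1 in the frame of bay1 between -0.003 and 0.003 m and angle between the x axis of filter1 and the x axis of bay1, either way round below 0.09 rad and angle between filter1's own z axis and vertical below 0.04 rad) or (x of filter1 in the frame of bay2 between -0.006 and 0.006 m and y of filter1 in the frame of bay2 between -0.007 and 0.007 m and z of filter1 in the frame of bay2 between -0.003 and 0.003 m and angle between the x axis of filter1 and the x axis of bay2, either way round below 0.09 rad and angle between filter1's own z axis and vertical below 0.04 rad) or (x of filter1 in the frame of bay3 between -0.006 and 0.006 m and y of filter1 in the frame of bay3 between -0.007 and 0.007 m and z of filter1 in the frame of bay3 between -0.003 and 0.003 m and angle between the x axis of filter1 and the x axis of bay3, either way round below 0.09 rad and angle between filter1's own z axis and vertical below 0.04 rad)) and ((x of filter2 in the frame of bay0 between -0.006 and 0.006 m and y of filter2 in the frame of bay0 between -0.007 and 0.007 m and z of filter2 in the frame of bay0 between -0.003 and 0.003 m and angle between the x axis of filter2 and the x axis of bay0, either way round below 0.09 rad and angle between filter2's own z axis and vertical below 0.04 rad) or (x of filter2 in the frame of bay1 between -0.006 and 0.006 m and y of filter2 in the frame of bay1 between -0.007 and 0.007 m and z of filter2 in the frame of bay1 between -0.003 and 0.003 m and angle between the x axis of filter2 and the x axis of bay1, either way round below 0.09 rad and angle between filter2's own z axis and vertical below 0.04 rad) or (x of filter2 in the frame of bay2 between -0.006 and 0.006 m and y of filter2 in the frame of bay2 between -0.007 and 0.007 m and z of filter2 in the frame of bay2 between -0.003 and 0.003 m and angle between the x axis of filter2 and the x axis of bay2, either way round below 0.09 rad and angle between filter2's own z axis and vertical below 0.04 rad) or (x of filter2 in the frame of bay3 between -0.006 and 0.006 m and y of filter2 in the frame of bay3 between -0.007 and 0.007 m and z of filter2 in the frame of bay3 between -0.003 and 0.003 m and angle between the x axis of filter2 and the x axis of bay3, either way round below 0.09 rad and angle between filter2's own z axis and vertical below 0.04 rad)) and ((x of filter3 in the frame of bay0 between -0.006 and 0.006 m and y of filter3 in the frame of bay0 between -0.007 and 0.007 m and z of filter3 in the frame of bay0 between -0.003 and 0.003 m and angle between the x axis of filter3 and the x axis of bay0, either way round below 0.09 rad and angle between filter3's own z axis and vertical below 0.04 rad) or (x of filter3 in the frame of bay1 between -0.006 and 0.006 m and y of filter3 in the frame of bay1 between -0.007 and 0.007 m and z of filter3 in the frame of bay1 between -0.003 and 0.003 m and angle between the x axis of filter3 and the x axis of bay1, either way round below 0.09 rad and angle between filter3's own z axis and vertical below 0.04 rad) or (x of filter3 in the frame of bay2 between -0.006 and 0.006 m and y of filter3 in the frame of bay2 between -0.007 and 0.007 m and z of filter3 in the frame of bay2 between -0.003 and 0.003 m and angle between the x axis of filter3 and the x axis of bay2, either way round below 0.09 rad and angle between filter3's own z axis and vertical below 0.04 rad) or (x of filter3 in the frame of bay3 between -0.006 and 0.006 m and y of filter3 in the frame of bay3 between -0.007 and 0.007 m and z of filter3 in the frame of bay3 between -0.003 and 0.003 m and angle between the x axis of filter3 and the x axis of bay3, either way round below 0.09 rad and angle between filter3's own z axis and vertical below 0.04 rad)) and linear speed of each of filter0, filter1, filter2, filter3 below 0.02 m/s and value of joint bar below 0.004 m); the robot touches nothing.
It fails at once if a bystander is pushed more than 60 mm away (distance of any of bowl, mug, oil_bottle, pepper_mill from where it was at the start of the episode above 0.06 m).
It fails at once if an upright bystander is knocked over (angle between any of bowl, mug, oil_bottle, pepper_mill's own z axis and vertical above 0.6 rad).
Of filter0, filter1, filter2, filter3 only 3 to 4 are there at a start; the rules pass over those that are not, and their reading is None.
At some moment in a run one of filter0, filter1, filter2, filter3 may be knocked a few centimetres aside while the robot is not near it.
Once in a run the grip may slacken for a moment while it holds something.
It also fails if it takes over 210 s, if anything falls off the work surface, if the arm or the gripper's body presses on something with over 40 N, if the wrist force passes 120 N, or if a joint passes its speed limit or range.

ROBOT

A 7-joint arm with a two-finger parallel gripper is mounted at the origin on the work surface. World frame = base frame: x ahead of the robot, y to its left, z up, the work surface at z = 0. Lengths are in m, angles in rad, forces in N, time in s.
With the tool pointing down it reaches from about 0.4 to 0.85 m from the base axis. Payload 6.9 kg.
Tool frame: the origin (TCP) lies midway between the tips of the shut fingers; the grasp point (between the pads) lies behind it (ctrl.pinch_z is the z of the grasp point in the tool frame, in m); z points along the fingers, y is the line along which they close (so a half turn about z gives the same grasp; the last joint's range is limited). The gripper opens to 85 mm and grips with 20 to 120 N. Pads are 22 mm wide; open, the fingers measure 114 mm over their backs; the gripper's body (76 mm by 85 mm) begins 54 mm behind the grasp point. The pads swing forward as they close: fully open they stand 13 mm farther back than shut.
Start: joints at [-1.028, 0.507, -0.238, 1.5, 0.126, 1.149, -0.155], TCP at [0.264, 0.566, 0.207] pointing down, gripper open.
Joint ranges: [-3.08, 3.08], [-0.24, 2.05], [-1.43, 1.35], [0, 2.5], [-1.52, 4.66], [0.17, 1.96], [-2.89, 2.89]. Speed limits (rad/s): [2.39, 2.39, 3.14, 3.14, 3.14, 3.14, 3.14].

INTERFACE

Orientations are given as a unit quaternion [w, x, y, z].
In Python, from station import ctrl, get_state, vision, ticket, models gives the robot as it stands. Calls block until the motion is done:
- ctrl.movep(position, orientation): joint-space move of the TCP to a pose.
- ctrl.movel(position, frame=None, max_speed=0.15): straight line of the TCP; frame=None keeps the orientation; max_speed is the mean speed in m/s.
- ctrl.set_joints(angles): joint-space move.
- ctrl.ungrasp() and ctrl.close_gripper(force=None): open the fingers fully, or close them until they stop; force is the grip in N (None keeps the last).
- ctrl.pause(seconds).
- ctrl.ik(position, orientation): joint angles nearest the present ones, or None.
- get_state(): the state.
- vision.grab_frame(name): name is "side" or "top" or "wrist"; returns (picture, depth): 420x560x3 uint8, blue, green, red; 420x560 float32, m along the optical axis (not along the pixel's ray), 0 where there is no reading.
- vision.camera_info(name): a dict with "mtx" (3x3 intrinsics, pixels), "dist_coeffs" ([k1, k2, p1, p2, k3] as OpenCV has them; the pictures are not rectified), "R" (3x3) and "t" (3): a world point X has camera coordinates R X + t; the wrist camera has in their place "hand_eye" (4x4, takes a point from camera to tool coordinates, whose origin is the TCP and whose axes are the flange's). Camera axes: x right, y down, z forward; pixel columns grow to the right and rows downward; lengths in m; the calibration is good to about 2 mm. A picture is of the moment at which its call begins: read the wrist's pose just before it. camera_info takes no time and is no camera call.
A pose or a line that the arm cannot do raises ctrl.Unreachable and nothing moves.
- ticket.close_job(): hands the job in; it is judged then, once.
Trained networks look in the newest picture that a camera, given by its name, has taken for a name from the list of things; names that differ only in an ending like _2 or _b are one class to them, and where a whole thing is asked for, a point or a joint stands for the part that bears it (a point fixed in the world has none). Each returns a list of dicts, best first, with "p" (0 to 1); they miss things now and then, are a little off and sometimes report something else, mostly with a low value. They report only what shows in the picture. A call takes as long as a camera call. They do not tell look-alikes from the thing itself.
- models.recognise(camera, target): "point" ([column, row] in pixels, amid what is visible of it).
- models.masks_of(camera, target): "mask" (420x560 bool, what is visible of it) and "point" ([column, row] in pixels, amid what is visible of it).
The state is a dict: "time": time; "qpos": joint angles; "qd": joint speeds; "tau": joint torques, N m; "tcp_pos": TCP position; "eef_rot": TCP orientation; "contact_force": force on the tool from outside, world axes, zero at the start; "wrist_torque": the same for the moment, N m; "width": finger opening in m; "gripper_force": force on a finger pad.
Only numpy, scipy, OpenCV 4.12 (cv2) and the standard library are available. Lean on these libraries where they do the work, as an engineer would, in place of code of your own. Each camera call takes 0.05 s, during which the arm holds its last target. There are 200 camera calls.

## Working session

There is one attempt and no reset: what is moved stays moved. The work goes in short steps, each a Python script; the robot and the scene stay as the last script left them, time stands still between calls to the robot, and variables do not carry over. Pictures are saved under pics/ and viewed, at most 14 in all, crops included, and the job is handed in when it is done.

```bash
mkdir -p pics; ls
python3 - <<'E'
from station import ctrl,get_state,vision,models
import cv2,numpy as np
print(get_state()); print(ctrl.pinch_z)
ims=[]
for n in ("top","side"):
    im,d=vision.grab_frame(n); cv2.imwrite(f"pics/{n}0.png",im); np.save(f"/tmp/{n}_d.npy",d)
    c=vision.camera_info(n); print(n,np.round(c["mtx"],1).tolist(),c["dist_coeffs"],np.round(c["R"],3).tolist(),c["t"])
    for t in ("filter0","bar_grip","extractor","bowl","mug","oil_bottle","pepper_mill"):
        print(n,t,[(np.round(r["point"]).tolist(),round(r["p"],2)) for r in models.recognise(n,t)])
print(vision.camera_info("wrist"))
E
```

```text
pics
{'time': 0.0, 'qpos': array([-1.02848044,  0.50833692, -0.23751411,  1.50113585,  0.12569152,
        1.14888945, -0.15480114]), 'qd': array([ 4.56927120e-04,  7.13136495e-04, -1.26467151e-03, -2.21480228e-04,
        9.43119725e-04,  1.26824363e-04, -8.82850263e-05]), 'tau': array([-5.71667460e-04, -6.20614886e+01, -2.18692370e+00, -2.49646944e+01,
        1.27223888e-02,  1.19440933e-02,  4.76301545e-05]), 'tcp_pos': array([0.26425392, 0.56578697, 0.20642886]), 'eef_rot': array([-1.78356887e-04,  2.16673775e-01,  9.76243659e-01, -8.72888761e-04]), 'contact_force': array([ 0.3328669 ,  0.46729539, -0.68066974]), 'wrist_torque': array([ 0.05741369, -0.0011059 ,  0.02140553]), 'gripper_force': 0.0, 'width': 0.08510875201488668}
-0.0187
top [[456.7, 0.0, 280.8], [0.0, 456.7, 207.3], [0.0, 0.0, 1.0]] [-0.12847733  0.          0.          0.          0.        ] [[-0.048, -0.999, -0.003], [-0.979, 0.048, -0.2], [0.2, -0.007, -0.98]] [-0.09149542  0.54513047  1.20118175]
top filter0 [([425.0, 297.0], 0.98), ([378.0, 236.0], 0.83), ([311.0, 187.0], 0.83), ([304.0, 238.0], 0.73), ([375
[... 837 characters left out ...]
ttle [([380.0, 203.0], 0.79), ([293.0, 173.0], 0.53)]
side pepper_mill [([370.0, 238.0], 0.9)]
{'mtx': array([[347.63297002,   0.        , 278.1095258 ],
       [  0.        , 347.63297002, 213.56208537],
       [  0.        ,   0.        ,   1.        ]]), 'dist_coeffs': array([-0.07828733,  0.        ,  0.        ,  0.        ,  0.        ]), 'hand_eye': array([[ 1.78670929e-04, -9.62454859e-01, -2.71441730e-01,
         6.92576540e-02],
       [ 9.99999755e-01, -1.18819224e-05,  7.00359150e-04,
        -1.65238178e-04],
       [-6.77289316e-04, -2.71441788e-01,  9.62454621e-01,
        -1.66421379e-01],
       [ 0.00000000e+00,  0.00000000e+00,  0.00000000e+00,
         1.00000000e+00]])}
```

View pics/top0.png

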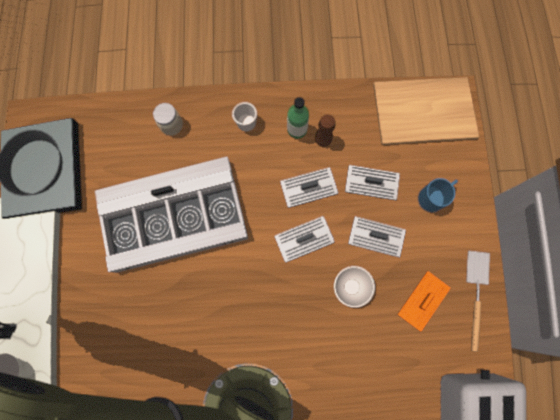

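View pics/side0.png

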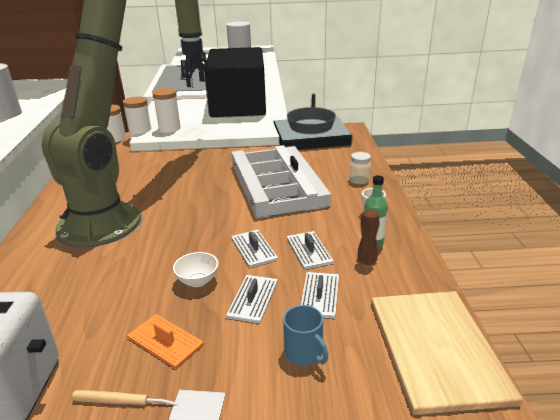

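The top view shows four silver filters at (311,187), (375,184), (304,238) and (378,236). They are slatted aluminium with dark grips, so they match the description. The fifth detection, at (425,297), is the orange look-alike and stays put. The extractor is at (170,212) with its bar grip at (163,192). The bowl is at (354,286), the mug at (439,192), the bottle at (297,120) and the mill at (326,130). The side view agrees.

```bash
cat > h.py <<'E'
import numpy as np, cv2
from scipy.spatial.transform import Rotation as Ro
from station import ctrl,get_state,vision,models
def R_of(q): return Ro.from_quat([q[1],q[2],q[3],q[0]]).as_matrix()
def q_of(R): q=Ro.from_matrix(R).as_quat(); return np.array([q[3],q[0],q[1],q[2]])
def grab(name):
    """picture, depth, HxWx3 world points (nan where no depth), and camera->world (R,t)"""
    s=get_state(); im,d=vision.grab_frame(name); c=vision.camera_info(name)
    if "R" in c: Rw=np.array(c["R"]).T; tw=-Rw@np.array(c["t"])
    else:
        R=R_of(s["eef_rot"]); H=np.array(c["hand_eye"]); Rw=R@H[:3,:3]; tw=R@H[:3,3]+s["tcp_pos"]
    v,u=np.mgrid[:420,:560]
    n=cv2.undistortPoints(np.stack([u,v],-1).reshape(-1,1,2).astype(np.float64),c["mtx"],np.array(c["dist_coeffs"])).reshape(420,560,2)
    P=np.dstack([n,np.ones((420,560))])*np.where(d>0,d,np.nan)[...,None]
    return im,d,P@Rw.T+tw,(Rw,tw)
def down(yaw,tilt=0.):
    """tool orientation: tool x along -(cos yaw,sin yaw) rotated; fingers close across direction yaw; tilt = raise far end"""
    Rz=Ro.from_euler('z',yaw).as_matrix(); Ry=Ro.from_euler('y',-tilt).as_matrix()
    return Rz@Ry@np.diag([1.,-1.,-1.])
def filt(P,mask):
    """filter pose (x,y,yaw,z) from the points inside a mask"""
    m=cv2.dilate(mask.astype(np.uint8),np.ones((5,5)))>0
    Q=P[m]; Q=Q[~np.isnan(Q).any(1)]
    g=Q[Q[:,2]>0.030]; pl=Q[(Q[:,2]>0.005)&(Q[:,2]<0.016)]
    o=[]
    for A in (g,pl):
        if len(A)<20: o.append(None); continue
        (c,wh,a)=cv2.minAreaRect((A[:,:2]*1000).astype(np.float32))
        a=np.deg2rad(a+(90 if wh[1]>wh[0] else 0)); a=(a+np.pi/2)%np.pi-np.pi/2
        o.append((np.round(c,1).tolist(),np.round(sorted(wh),1).tolist(),round(float(a),3),round(float(np.percentile(A[:,2],90))*1000,1)))
    return o
E
python3 - <<'E'
from h import *
for n in ("top","side"):
    im,d,P,_=grab(n)
    for r in models.masks_of(n,"filter0"):
        print(n,np.round(r["point"]),round(r["p"],2),*filt(P,r["mask"]))
    np.save(f"/tmp/P{n}.npy",P)
    r=models.masks_of(n,"extractor")[0]; m=r["mask"]; Q=P[m]; Q=Q[~np.isnan(Q).any(1)]; A=Q[Q[:,2]>.03]
    print("extr",cv2.minAreaRect((A[:,:2]*1000).astype(np.float32)))
    r=models.masks_of(n,"bar_grip")
    for t in ("bowl","mug","oil_bottle","pepper_mill"):
        r=models.masks_of(n,t)
        if r: Q=P[r[0]["mask"]]; print(t,np.round(np.nanmedian(Q,0),3))
E
```

```text
top [380. 236.] 0.98 ([451.5, -384.7], [13.8, 47.5], 1.237, 45.7) ([454.2, -387.6], [91.6, 154.1], 1.317, 13.5)
top [424. 297.] 0.97 ([264.6, -502.3], [13.5, 50.2], -0.727, 46.6) ([264.5, -503.0], [93.3, 164.6], -0.757, 13.7)
top [310. 187.] 0.95 ([604.7, -200.4], [12.5, 48.1], -1.347, 45.9) ([606.4, -199.9], [90.1, 154.3], -1.375, 13.5)
top [374. 183.] 0.74 ([610.9, -387.4], [14.2, 50.4], 1.341, 46.9) ([614.1, -386.2], [91.5, 151.9], 1.395, 13.4)
top [302. 240.] 0.73 ([455.8, -178.2], [12.8, 48.5], -1.225, 45.8) ([457.6, -181.5], [90.1, 161.6], -1.252, 13.0)
extr ((541.2794189453125, 196.98529052734375), (241.8185272216797, 392.70428466796875), 11.769308090209961)
bowl [ 0.317 -0.309  0.022]
mug [ 0.559 -0.567  0.045]
oil_bottle [ 0.77  -0.175  0.128]
pepper_mill [ 0.74  -0.251  0.108]
side [252. 299.] 0.72 ([451.3, -384.9], [12.1, 52.0], 1.266, 45.6) ([450.8, -385.1], [81.3, 154.9], 1.264, 12.6)
side [311. 249.] 0.66 ([604.2, -200.4], [13.0, 52.0], -1.354, 45.2) ([604.8, -201.4], [83.1, 156.0], -1.332, 12.4)
side [322. 294.] 0.66 ([583.5, -458.2], [49.4, 205.6], 1.432, 90.8) ([611.1, -384.5], [82.1, 155.3], 1.353, 12.5)
side [166. 343.] 0.66 ([264.4, -503.3], [13.2, 50.9], -0.698, 44.6) ([264.6, -500.6], [86.3, 155.6], -0.693, 12.3)
side [252. 246.] 0.65 ([455.0, -178.8], [12.5, 54.2], -1.224, 44.6) ([456.6, -182.5], [82.2, 168.4], -1.222, 12.5)
side [192. 270.] 0.28 ([314.2, -302.7], [106.6, 110.0], -1.029, 50.3) ([315.8, -266.5], [64.6, 145.0], 1.47, 14.7)
extr ((540.1819458007812, 195.19000244140625), (239.64439392089844, 403.95770263671875), 11.85384464263916)
bowl [ 0.312 -0.28   0.032]
oil_bottle [ 0.79  -0.192  0.128]
pepper_mill [ 0.749 -0.269  0.073]
```

```bash
cat >> h.py <<'E'
FLIP=np.diag([-1.,-1.,1.])
def go(p,R):
    ctrl.movep(list(p),q_of(R).tolist())
E
python3 - <<'E'
from h import *
yaw=0.206
R=down(yaw)@FLIP
try: go([0.50,0.19,0.32],R)
except Exception as e: print("x",e); go([0.50,0.19,0.28],R)
s=get_state(); print(s["time"],np.round(s["qpos"],2),s["tcp_pos"])
im,d,P,_=grab("wrist"); cv2.imwrite("pics/w1.png",im); np.save("/tmp/Pw.npy",P)
r=models.recognise("wrist","bar_grip"); print([(np.round(a["point"]),a["p"]) for a in r[:3]])
# height map in rough extractor frame, 2 mm cells
c,sn=np.cos(yaw),np.sin(yaw); Q=P.reshape(-1,3); Q=Q[~np.isnan(Q).any(1)]
X=(Q[:,0]-.541)*c+(Q[:,1]-.196)*sn; Y=-(Q[:,0]-.541)*sn+(Q[:,1]-.196)*c
for y0 in (-144,-48,48,144,24):
    m=abs(Y*1000-y0)<3
    print(y0,[(int(x),round(float(np.median(Q[m&(abs(X*1000-x)<2),2])*1000))) for x in range(-128,132,4) if (m&(abs(X*1000-x)<2)).sum()>1])
m=abs(X*1000-30)<4
print([(int(y),round(float(np.median(Q[m&(abs(Y*1000-y)<2),2])*1000))) for y in range(-204,206,4) if (m&(abs(Y*1000-y)<2)).sum()>1])
E
```

```text
3.275 [-0.21  0.3  -0.27  1.53  0.08  1.33  1.28] [0.49961464 0.19099947 0.3197954 ]
[(array([278., 246.]), 0.63)]
-144 [(-128, 0), (-124, 0), (-120, 0), (-116, 56), (-112, 55), (-108, 56), (-104, 56), (-100, 56), (-96, 56), (-92, 56), (-88, 56), (-84, 56), (-80, 56), (-76, 55), (-72, 36), (-68, 4), (-64, 4), (-60, 4), (-56, 7), (-52, 4), (-48, 4), (-44, 8), (-40, 4), (-36, 4), (-32, 8), (-28, 4), (-24, 4), (-20, 4), (-16, 4), (-12, 4), (-8, 8), (-4, 4), (0, 4), (4, 8), (8, 4), (12, 4), (16, 9), (20, 4), (24, 4), (28, 4), (32, 4), (36, 4), (40, 22), (44, 50), (48, 55), (52, 55), (56, 55), (60, 56), (64, 55), (68, 55), (72, 55), (76, 55), (80, 46), (84, 45), (88, 45), (92, 45)]
-48 [(-128, -1), (-124, -1), (-120, 0), (-116, 56), (-112, 56), (-108, 56), (-104, 56), (-100, 56), (-96, 56), (-92, 56), (-88, 56), (-84, 56), (-80, 55), (-76, 46), (-72, 35), (-68, 4), (-64, 4), (-60, 3), (-56, 404), (-52, 405), (-48, 386), (-44, 409), (-40, 409), (-36, 409), (-32, 409), (-28, 5), (-24, 4), (-20, 3), (-16, 4), (-12, 4), (-8, 9), (-4, 4), (0, 4), (4, 8), (8, 4), (12, 4), (16, 9), (20, 3), (24,
[... 2420 characters left out ...]
(-92, 45), (-88, 18), (-84, 4), (-80, 4), (-76, 4), (-72, 4), (-68, 4), (-64, 4), (-60, 4), (-56, 4), (-52, 4), (-48, 4), (-44, 4), (-40, 4), (-36, 4), (-32, 4), (-28, 5), (-24, 4), (-20, 4), (-16, 4), (-12, 4), (-8, 4), (-4, 3), (0, 45), (4, 45), (8, 4), (12, 3), (16, 4), (20, 4), (24, 4), (28, 4), (32, 4), (36, 4), (40, 4), (44, 4), (48, 4), (52, 4), (56, 4), (60, 4), (64, 4), (68, 3), (72, 3), (76, 4), (80, 4), (84, 4), (88, 4), (92, 22), (96, 45), (100, 44), (112, 4), (116, 4), (120, 4), (124, 4), (128, 3), (132, 4), (136, 4), (140, 4), (144, 3), (148, 4), (152, 4), (156, 4), (160, 4), (164, 4), (168, 4), (172, 3), (176, 3), (180, 4), (184, 4), (188, 15), (192, 40), (196, 45), (200, 44)]
```

View pics/w1.png

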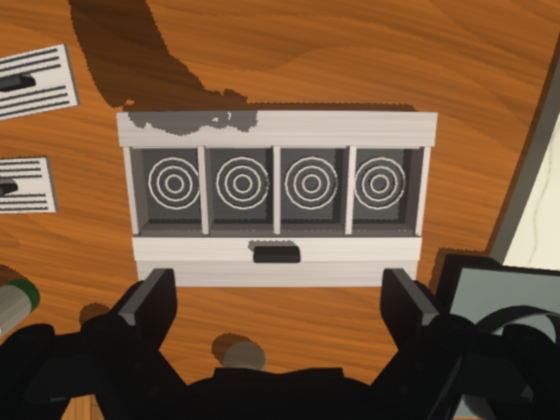

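The wrist view shows the extractor head-on. The bays are at rows 150–235, the ribs at columns 204, 276 and 350, and the bar is home with its grip at (277,254). I'll fit a height template to it, then pull the bar open.

```bash
cat > fit.py <<'E'
from h import *
from scipy.optimize import minimize
def height(X,Y,q):
    h=np.full(X.shape,4.); a=abs(Y)<196
    rib=(abs(Y)>188)|(abs(abs(Y)-96)<4)|(abs(Y)<4)
    h=np.where(rib|(X>78),45.,h); h=np.where(~rib&(X>60)&(X<=78),35.,h); h=np.where(~rib&(X<-52),35.,h)
    h=np.where(X<-56,56.,h); b=(X>63+q)&(X<97+q)&(abs(Y)<194); h=np.where(b,55.,h)
    h=np.where((abs(X-80-q)<7)&(abs(Y)<30),87.,h)
    return np.where(a&(X>-98)&(X<140),h,0.)
def cost(p,Q,q):
    c,s=np.cos(p[2]),np.sin(p[2]); dx,dy=Q[:,0]*1e3-p[0],Q[:,1]*1e3-p[1]
    return np.minimum(abs(height(dx*c+dy*s,-dx*s+dy*c,q)-Q[:,2]*1e3),12).mean()
def fit(P,q=0.,p0=(521,194,.206)):
    Q=P.reshape(-1,3); Q=Q[~np.isnan(Q).any(1)]
    Q=Q[(Q[:,2]<.1)&(np.hypot(Q[:,0]-p0[0]/1e3,Q[:,1]-p0[1]/1e3)<.27)]
    best=None
    for k in range(3):
        sx=np.array([[0,0,0],[5,0,0],[0,5,0],[0,0,.03]])+np.array(p0)-[2,2,.01]
        r=minimize(cost,p0,args=(Q,q),method='Nelder-Mead',options=dict(initial_simplex=sx,xatol=.02,fatol=1e-5))
        p0=r.x
    return r.x,r.fun
E
python3 - <<'E'
from fit import *
for n in ("w","top","side"): print(n,*fit(np.load(f"/tmp/P{n}.npy")))
E
```

```text
w [5.21041488e+02 1.93548914e+02 2.05960388e-01] 1.4759445914543754
top [5.21029362e+02 1.92526143e+02 2.06169546e-01] 2.764386734187863
side [5.18477436e+02 1.96235746e+02 2.06878661e-01] 4.275064365653711
```

```bash
cat >> h.py <<'E'
E0=np.array([.5210,.1936]); EY=.206
def ext(x,y,z):
    c,s=np.cos(EY),np.sin(EY); return np.array([E0[0]+c*x-s*y,E0[1]+s*x+c*y,z])
E
python3 - <<'E'
from h import *
R=down(EY+np.pi/2)
cands=[R,R@FLIP]
ks=[ctrl.ik(ext(.08,0,.06).tolist(),q_of(r).tolist()) for r in cands]; print([None if k is None else np.round(k,2) for k in ks])
q0=get_state()["qpos"]
R=min([(np.abs(np.array(k)-q0).sum(),i) for i,k in enumerate(ks) if k is not None])[1]; R=cands[R]
go(ext(.08,0,.16),R)
im,d,P,_=grab("wrist"); Q=P[(P[...,2]>.075)&(P[...,2]<.095)]
print("grip",cv2.minAreaRect(((Q[:,:2]-E0)*1000).astype(np.float32)), np.median(Q[:,2]), (Ro.from_euler('z',-EY).as_matrix()[:2,:2]@(np.median(Q[:,:2],0)-E0)))
ctrl.movel(ext(.08,0,.06).tolist(),max_speed=.1)
ctrl.close_gripper(40); s=get_state(); print(s["width"],s["gripper_force"],s["contact_force"])
ctrl.movel(ext(.1165,0,.06).tolist(),max_speed=.04)
s=get_state(); print(s["tcp_pos"]-ext(.08,0,.06),s["contact_force"]); ctrl.pause(.3)
ctrl.ungrasp(); ctrl.movel(ext(.115,0,.2).tolist(),max_speed=.2)
go(ext(.0,0,.32),down(EY)@FLIP)
im,d,P,_=grab("wrist"); np.save("/tmp/Pw2.npy",P); print(get_state()["time"],get_state()["qpos"])
from fit import fit
for q in (30,33,35,37): print(q,*fit(P,q))
E
```

```text
[array([-0.41,  0.66,  0.06,  1.66, -0.05,  0.83, -0.13]), array([-0.07,  0.7 , -0.52,  1.65,  0.42,  0.9 ,  2.59])]
grip ((179.88446044921875, 12.436212539672852), (58.64567947387695, 229.30322265625), 88.10453033447266) 0.08650417897778981 [ 0.26636978 -0.04634221]
0.011695186500049781 39.05657351016998 [ 1.14387861 -0.44915679  0.80284919]
[0.03456365 0.00723108 0.00015893] [-4.33051337 -1.49499532  7.18116618]
10.7083 [-0.25725977  0.32874206 -0.2083085   1.48032806  0.06849528  1.3413114
  1.30764056]
30 [5.21432859e+02 1.93846514e+02 2.07499346e-01] 1.5897114083843473
33 [5.21442459e+02 1.93834238e+02 2.07050309e-01] 1.4794038318528366
35 [5.21297326e+02 1.93837348e+02 2.07824980e-01] 1.4461229923415357
37 [5.21309387e+02 1.93827822e+02 2.07731441e-01] 1.4634903988900032
```

```bash
cat >> h.py <<'E'
E0=np.array([.5213,.1938]); EY=.207
G=.014   # TCP above filter underside in the grasp
NEAR={}
def look(x,y,yaw,R):
    """hover and refine the filter's pose by the wrist camera (mm-level)"""
    go([x,y,.20],R); im,d,P,_=grab("wrist")
    near=np.hypot(P[...,0]-x,P[...,1]-y)<.11
    g=near&(P[...,2]>.030)&(P[...,2]<.055); n,l,st,ce=cv2.connectedComponentsWithStats(g.astype(np.uint8))
    k=1+np.argmax(st[1:,4]); A=P[l==k]
    c,wh,a=cv2.minAreaRect((A[:,:2]*1000).astype(np.float32)); a=np.deg2rad(a+(90 if wh[1]>wh[0] else 0))
    a=yaw+((a-yaw+np.pi/2)%np.pi-np.pi/2)
    B=P[near&(P[...,2]>.006)&(P[...,2]<.014)]; pc=cv2.minAreaRect((B[:,:2]*1000).astype(np.float32))
    print("grip",np.round(c,1),np.round(sorted(wh),1),round(a,3),"z",round(float(np.median(A[:,2]))*1e3,1),"plate",np.round(pc[0],1),np.round(sorted(pc[1]),1),round(pc[2],1))
    return c[0]/1e3,c[1]/1e3,a
def pick(x,y,yaw,flip,force=70):
    F=FLIP if flip else np.eye(3)
    x,y,a=look(x,y,yaw,down(yaw)@F)
    R=down(a)@F
    go([x,y,.12],R); ctrl.movel([x,y,G],max_speed=.08)
    ctrl.close_gripper(force); s=get_state(); print("grasp w",round(s["width"],4),"F",round(s["gripper_force"],1))
    ctrl.movel([x,y,.26],max_speed=.15); return x,y,a
E
python3 - <<'E'
from h import *
for nm,(x,y,ya) in dict(A=(.6045,-.2004,-1.35),B=(.611,-.386,1.35),C=(.4554,-.1785,-1.225),D=(.4514,-.3848,1.25)).items():
    for yy in (ya,ya+np.pi,ya-np.pi):
        if abs(yy-EY)>2.2: continue
        for z in (.26,.014):
            k=ctrl.ik([x,y,z],q_of(down(yy)@FLIP).tolist()); print(nm,round(yy,2),z,None if k is None else np.round(k,2))
for i,yb in enumerate((-.144,-.048,.048,.144)):
    for t in (.21,0): 
        for F in (FLIP,np.eye(3)):
            k=ctrl.ik(ext(0,yb,.05).tolist(),q_of(down(EY,t)@F).tolist()); print(i,t,None if k is None else np.round(k,2))
E
```

```text
A -1.35 0.26 [ 0.15  0.5   0.22  1.38 -0.11  1.28  0.6 ]
A -1.35 0.014 [ 0.18  0.72  0.17  1.69 -0.16  0.74  0.65]
A 1.79 0.26 [-0.27  0.72  1.15  1.39 -0.65  1.45 -2.06]
A 1.79 0.014 [ 0.89  1.03 -1.23  1.68  1.03  1.22  2.77]
B 1.35 0.26 [ 0.1   0.86  1.15  1.11 -0.76  1.59 -2.31]
B 1.35 0.014 [ 1.06  1.11 -1.23  1.41  1.05  1.34  2.71]
B -1.79 0.26 [ 0.37  0.66  0.34  1.1  -0.21  1.41  0.46]
B -1.79 0.014 [ 0.34  0.86  0.37  1.43 -0.35  0.92  0.58]
C -1.23 0.26 [ 0.14  0.25  0.23  1.76 -0.06  1.14  0.74]
C -1.23 0.014 [ 0.21  0.57  0.17  2.09 -0.19  0.5   0.87]
C 1.92 0.26 [-0.44  0.44  1.15  1.77 -0.43  1.22 -1.97]
C 1.92 0.014 [ 1.04  0.87 -1.23  2.08  1.02  1.    2.74]
D 1.25 0.26 [ 0.05  0.64  1.15  1.51 -0.59  1.38 -2.22]
D 1.25 0.014 [ 1.11  0.77 -0.74  1.81  0.68  0.84  2.85]
D -1.89 0.26 [ 0.35  0.45  0.5   1.51 -0.23  1.24  0.57]
D -1.89 0.014 [ 0.39  0.71  0.45  1.81 -0.45  0.71  0.77]
0 0.21 [-0.04  0.5  -0.13  2.1   0.15  0.34  1.5 ]
0 0.21 [-0.37  0.52  0.35  2.1  -0.56  0.38 -0.94]
0 0 [-0.05  0.57 -0.13  1.89  0.11  0.69  1.53]
0 0 [-0.42  0.61  0.44  1.89 -0.38  0.72 -1.12]
1 0.21 [-0.26  0.5  -0.1   2.11  0.23  0.34  1.22]
1 0.21 [-0.6   0.53  0.39  2.11 -0.51  0.37 -1.18]
1 0 [-0.21  0.57 -0.16  1.89  0.13  0.69  1.33]
1 0 [-0.6   0.61  0.44  1.9  -0.38  0.71 -1.3 ]
2 0.21 [-0.47  0.51 -0.09  2.07  0.3   0.38  0.97]
2 0.21 [-0.83  0.55  0.44  2.07 -0.47  0.39 -1.41]
2 0 [-0.37  0.59 -0.18  1.86  0.15  0.71  1.14]
2 0 [-0.76  0.63  0.43  1.86 -0.38  0.73 -1.48]
3 0.21 [-0.64  0.55 -0.09  1.98  0.34  0.45  0.77]
3 0.21 [-1.02  0.6   0.48  1.98 -0.41  0.45 -1.64]
3 0 [-0.51  0.62 -0.21  1.78  0.18  0.76  0.97]
3 0 [-0.9   0.66  0.43  1.78 -0.37  0.78 -1.65]
```

```bash
cat >> h.py <<'E'
def held():
    """where the held filter sits: near-end x in the tool frame (75 nominal), pitch and height of the plate's top"""
    s=get_state(); im,d,P,_=grab("wrist"); T=(P-s["tcp_pos"])@R_of(s["eef_rot"])*1e3
    m=(T[...,0]>28)&(T[...,0]<100)&(abs(T[...,1])<36)&(abs(T[...,2]-4)<(14+.2*T[...,0]))
    A=T[m]; 
    if len(A)<300: print("held: few",len(A)); return None
    for _ in range(3):
        k=np.polyfit(A[:,0],A[:,2],1); r=A[:,2]-np.polyval(k,A[:,0]); A=A[abs(r)<max(2,2*np.std(r))]
    kt=np.polyfit(A[:,0],A[:,1],0)
    W=T[(abs(T[...,2]-np.polyval(k,T[...,0]))<4)&(T[...,0]>28)&(T[...,0]<100)&(abs(T[...,1])<55)]
    b=cv2.minAreaRect(W[:,:2].astype(np.float32))
    ends=[W[(abs(W[:,1]-y)<3),0].max() for y in (-30,-15,0,15,30) if (abs(W[:,1]-y)<3).any()]
    o=dict(end=float(np.median(ends)),yaw=(ends[-1]-ends[0])/60,pitch=float(k[0]),z0=float(k[1]),y=[float(np.percentile(W[:,1],q)) for q in (1,99)],w=s["width"]*1e3)
    print("held",{a:np.round(b,3) for a,b in o.items()},"F",round(s["gripper_force"],1)); return o,im
def fpose(xN,zN,th,yb,dx=0.):
    """TCP for near bottom corner at ext (xN,zN), tilt th; dx = filter centre ahead of the TCP along the filter"""
    l=.075-dx; x=xN+l*np.cos(th)-G*np.sin(th); z=zN+l*np.sin(th)+G*np.cos(th)
    return ext(x,yb,z),down(EY,th)@FLIP
def mv(p,R,v=.05): ctrl.movel(list(p),q_of(R).tolist(),max_speed=v)
E
python3 - <<'E'
from h import *
pick(.4554,-.1785,-1.225,True)
go([.44,-.05,.26],down(-.5)@FLIP)
go(ext(-.0,.144,.22),down(EY,.21)@FLIP)
r=held()
cv2.imwrite("pics/h1.png",r[1] if r else grab("wrist")[0]); print(get_state()["time"],get_state()["contact_force"])
E
```

```text
grip [ 457.2 -177. ] [11.5 50.3] -1.223 z 43.4 plate [ 488.8 -165.6] [148.  149.2] 19.8
grasp w 0.0093 F 68.7
held {'end': np.float64(74.878), 'yaw': np.float64(0.001), 'pitch': np.float64(0.006), 'z0': np.float64(3.672), 'y': array([-38.518,  39.443]), 'w': np.float64(9.054)} F 68.5
18.6583 [ 0.63661544  0.2872367  -3.39241953]
```

View pics/h1.png

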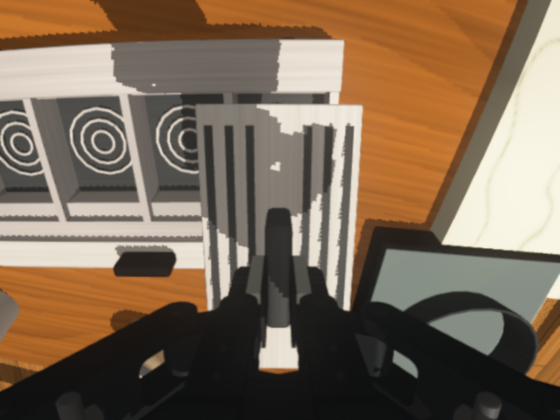

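The filter is held square: its near end is 74.9 mm from the TCP and the pitch is about 0. The near end (row 105) is above bay 3's column. Next I insert it.

```bash
cat >> h.py <<'E'
def cf(tag): 
    s=get_state(); f=Ro.from_euler('z',-EY).as_matrix()@s["contact_force"]; print(tag,"F(ext)",np.round(f,1),"w",round(s["width"]*1e3,1),"t",round(s["time"],1)); return f
def insert(bay,dx,th=.19):
    yb=(-.144,-.048,.048,.144)[bay]
    xp,zp=-.074+.025*np.cos(th),.036+.025*np.sin(th)
    go(*fpose(xp,zp+.05,th,yb,dx)); f0=cf("above")
    mv(*fpose(xp,zp,th,yb,dx),v=.08); f=cf("pre")
    if abs(f-f0).max()>6: return False
    mv(*fpose(-.074,.036,th,yb,dx),v=.04); f=cf("in")
    if abs(f-f0).max()>12: return False
    for k in range(1,7):
        t=th*(1-k/6); mv(*fpose(-.0745,.036-.001*k/6,t,yb,dx),v=.04); f=cf(f"turn{k}")
        if abs(f-f0).max()>25: return False
    return True
def release(bay):
    ctrl.ungrasp(); s=get_state(); ctrl.movel((s["tcp_pos"]+[0,0,.14]).tolist(),max_speed=.2)
E
python3 - <<'E'
from h import *
print(insert(3,0.0))
E
```

```text
above F(ext) [-0.3 -0.6 -1.8] w 8.9 t 19.1
pre F(ext) [-0.4  0.2 -2.7] w 8.9 t 19.9
in F(ext) [ 0.9 -0.6 -3.2] w 9.4 t 20.7
turn1 F(ext) [-0.4  0.3 -3.1] w 8.9 t 20.9
turn2 F(ext) [ 0.9 -0.6 -3.5] w 9.0 t 21.2
turn3 F(ext) [-0.4 -0.2 -2.7] w 9.1 t 21.4
turn4 F(ext) [ 0.9 -0.5 -3.3] w 9.2 t 21.7
turn5 F(ext) [ 0.4  0.1 -1.9] w 9.2 t 21.9
turn6 F(ext) [-0.9  0.8  0. ] w 9.4 t 22.2
True
```

```bash
cat >> h.py <<'E'
def check(bay):
    """seated filter's pose in its bay (mm, rad), from the wrist camera above it"""
    yb=(-.144,-.048,.048,.144)[bay]
    go(ext(0,yb,.22),down(EY)@FLIP); im,d,P,_=grab("wrist")
    L=(P-np.array([*E0,0]))@Ro.from_euler('z',EY).as_matrix()*1e3; L[...,1]-=yb*1e3
    g=L[(abs(L[...,0])<45)&(abs(L[...,1])<20)&(L[...,2]>70)&(L[...,2]<95)]
    c,wh,a=cv2.minAreaRect(g[:,:2].astype(np.float32)); a=a if wh[0]>wh[1] else a-90
    p=L[(abs(L[...,0])<60)&(abs(L[...,1])<36)&(abs(L[...,1])>12)&(abs(L[...,2]-45)<12)]
    k=np.linalg.lstsq(np.c_[p[:,:2],np.ones(len(p))],p[:,2],rcond=None)[0]
    print("seat",bay,"grip",np.round(c,1),np.round(wh,1),"yawdeg",round(a,1),"ztop",round(float(np.median(g[:,2])),1),"plate z",round(k[2],1),"slope",np.round(k[:2],3)); return im
E
python3 - <<'E'
from h import *
release(3); im=check(3); cv2.imwrite("pics/c3.png",im); print(get_state()["time"])
# next filter, after a fresh look for disturbances
im,d,P,_=grab("top")
for r in models.masks_of("top","filter0"): print(np.round(r["point"]),round(r["p"],2),filt(P,r["mask"])[0])
E
```

```text
seat 3 grip [0.  1.1] [11.9 49.4] yawdeg -0.3 ztop 78.4 plate z 45.6 slope [-0.015  0.001]
24.075
[119. 231.] 0.93 ([504.5, 322.5], [120.6, 144.5], 0.223, 62.3)
[424. 298.] 0.86 ([263.6, -502.4], [12.7, 50.3], -0.624, 46.5)
[363. 185.] 0.7 ([602.7, -354.8], [14.4, 49.0], 1.359, 46.7)
[306. 187.] 0.62 ([604.4, -193.7], [13.4, 48.3], -1.463, 45.4)
[376. 237.] 0.58 ([451.5, -384.5], [13.0, 46.7], 1.249, 46.0)
```

View pics/c3.png

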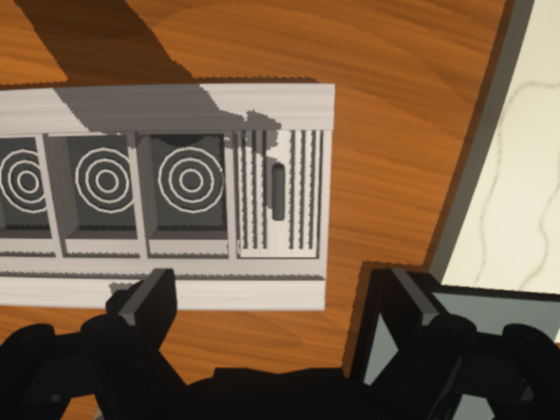

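Filter C is seated flat in bay 3: the view shows it at columns 237–320, hooked under the lip. The top view shows filter B has been knocked to (0.603, -0.355) and A turned slightly. Next are A into bay 2 and D into bay 1, each with a fresh look before the grasp.

```bash
cat > run.py <<'E'
from h import *
import sys
x,y,a=map(float,sys.argv[1:4]); bay=int(sys.argv[4])
pick(x,y,a,True)
if y<-.3: go([.48,-.22,.27],down(-1.2)@FLIP)
go([.44,-.03,.26],down(-.5)@FLIP)
yb=(-.144,-.048,.048,.144)[bay]
go(ext(0,yb,.22),down(EY,.21)@FLIP)
r=held()
ok=r and abs(r[0]["end"]-75)<3 and abs(r[0]["pitch"])<.03 and abs(r[0]["z0"]-4)<2
if not ok: print("CHECK HOLD"); cv2.imwrite(f"pics/bad{bay}.png",grab("wrist")[0]); sys.exit()
if not insert(bay,(75-r[0]["end"])/1e3 if abs(r[0]["end"]-75)>.8 else 0.): print("CHECK INSERT"); sys.exit()
release(bay); check(bay)
im,d,P,_=grab("top")
for r in models.masks_of("top","filter0"): print(np.round(r["point"]),round(r["p"],2),filt(P,r["mask"])[0])
E
python3 run.py .6044 -.1937 -1.463 2
```

```text
grip [ 605.8 -192.8] [12.  49.5] -1.421 z 43.4 plate [ 607.1 -210. ] [ 86.6 186.6] 5.7
grasp w 0.0094 F 68.7
held {'end': np.float64(74.89), 'yaw': np.float64(-0.0), 'pitch': np.float64(0.007), 'z0': np.float64(3.542), 'y': array([-38.695,  39.294]), 'w': np.float64(9.203)} F 68.4
above F(ext) [-0.3 -1.6 -2.7] w 9.1 t 33.1
pre F(ext) [ 0.1  0.2 -4. ] w 9.1 t 33.9
in F(ext) [-0.1 -0.2 -3.7] w 9.2 t 34.6
turn1 F(ext) [ 0.6 -0.4 -3.5] w 9.3 t 34.9
turn2 F(ext) [ 0.2  0.1 -3.5] w 9.3 t 35.1
turn3 F(ext) [-0.4  0.1 -2.7] w 9.0 t 35.4
turn4 F(ext) [ 0.1 -0.5 -3.8] w 8.6 t 35.6
turn5 F(ext) [-0.5  0.1 -3.7] w 9.1 t 35.9
turn6 F(ext) [-1.5  0.5  0.3] w 9.0 t 36.1
seat 2 grip [0.3 0.9] [11.7 49.3] yawdeg -0.3 ztop 78.5 plate z 45.7 slope [-0.017  0.   ]
[362. 187.] 0.72 ([602.8, -354.9], [13.0, 48.6], 1.41, 46.4)
[155. 220.] 0.67 ([460.1, 186.9], [112.1, 284.5], 0.59, 83.0)
[376. 234.] 0.66 ([452.0, -385.1], [12.9, 46.8], 1.261, 46.8)
[424. 299.] 0.65 ([264.8, -502.2], [12.4, 50.3], -0.707, 46.6)
[125. 214.] 0.49 ([467.4, 206.9], [33.4, 298.6], 0.946, 699.7)
```

```bash
python3 run.py .603 -.355 -1.75 1
```

```text
grip [ 603.5 -353.2] [11.6 49.3] -1.746 z 43.3 plate [ 568.8 -348.3] [149.8 150.3] 80.7
grasp w 0.0091 F 68.8
held {'end': np.float64(74.875), 'yaw': np.float64(0.008), 'pitch': np.float64(0.005), 'z0': np.float64(3.566), 'y': array([-38.843,  39.096]), 'w': np.float64(9.064)} F 68.5
above F(ext) [ 0.1  0.1 -2.9] w 9.2 t 47.6
pre F(ext) [ 0.4 -0.2 -4.3] w 9.3 t 48.4
in F(ext) [-0.9  0.6 -3.8] w 9.0 t 49.1
turn1 F(ext) [ 0.1 -0.2 -3.4] w 9.5 t 49.4
turn2 F(ext) [ 0.5  0.8 -3.4] w 9.1 t 49.6
turn3 F(ext) [ 0.5  0.6 -3.3] w 8.9 t 49.9
turn4 F(ext) [-0.  -0.3 -3.6] w 9.3 t 50.1
turn5 F(ext) [ 0.  -0.1 -3.1] w 8.9 t 50.4
turn6 F(ext) [-2.2 -0.   0.2] w 9.1 t 50.6
seat 1 grip [0.5 0.4] [49.6 11.1] yawdeg 0.1 ztop 78.6 plate z 45.7 slope [-0.016 -0.   ]
[194. 211.] 0.98 ([485.5, 80.1], [70.9, 272.0], 0.574, 692.7)
[379. 236.] 0.96 ([451.5, -384.8], [12.7, 46.5], 1.254, 47.3)
[422. 298.] 0.82 ([265.1, -502.2], [13.6, 50.7], -0.721, 46.2)
[113. 235.] 0.57 ([429.6, 252.0], [111.4, 371.3], 1.062, 697.0)
[355. 285.] 0.25 ([316.3, -302.8], [106.2, 107.0], -0.074, 51.6)
```

```bash
python3 run.py .4515 -.3848 -1.887 0
```

```text
grip [ 453.1 -383.8] [11.6 49.4] -1.885 z 43.3 plate [ 452.5 -385. ] [ 80.3 150.1] 72.3
grasp w 0.0094 F 68.7
held {'end': np.float64(74.904), 'yaw': np.float64(0.0), 'pitch': np.float64(0.006), 'z0': np.float64(3.597), 'y': array([-38.669,  39.236]), 'w': np.float64(9.244)} F 68.5
above F(ext) [-0.2  0.5 -1.8] w 9.2 t 61.6
pre F(ext) [ 0.8 -0.4 -2.9] w 9.3 t 62.4
in F(ext) [ 0.9  0.1 -2.7] w 9.1 t 63.2
turn1 F(ext) [-0.2  0.5 -3.3] w 8.8 t 63.4
turn2 F(ext) [ 0.1 -0.2 -3.8] w 9.7 t 63.7
turn3 F(ext) [-0.1  0.1 -3.3] w 8.9 t 63.9
turn4 F(ext) [-0.5  0.4 -2.5] w 9.1 t 64.2
turn5 F(ext) [ 0.6  0.2 -2.2] w 9.2 t 64.4
turn6 F(ext) [-1.7 -0.1  1.6] w 8.9 t 64.7
seat 0 grip [0.3 0.3] [49.7 11.1] yawdeg 0.3 ztop 78.5 plate z 45.7 slope [-0.016 -0.   ]
[152. 222.] 0.93 ([455.8, 174.5], [142.2, 344.3], 0.827, 76.6)
[121. 230.] 0.86 ([501.5, 334.1], [95.9, 146.3], 0.213, 55.3)
[296. 122.] 0.49 ([780.9, -175.8], [55.2, 59.8], 1.4, 197.8)
```

Run:
```python
from h import *
R=down(EY+np.pi/2)
go(ext(.115,0,.2),R)
ctrl.movel(ext(.115,0,.06).tolist(),max_speed=.12); cf("at grip")
ctrl.close_gripper(40); cf("grip")
ctrl.movel(ext(.0785,0,.06).tolist(),max_speed=.04); cf("home"); ctrl.pause(.3)
s=get_state(); print((s["tcp_pos"]-ext(.08,0,.06)))
ctrl.ungrasp(); ctrl.movel(ext(.08,0,.2).tolist(),max_speed=.2)
for b in (0,3): check(b)
go(ext(0,0,.32),down(EY)@FLIP)
im,d,P,_=grab("wrist"); cv2.imwrite("pics/end.png",im)
L=(P-np.array([*E0,0]))@Ro.from_euler('z',EY).as_matrix()*1e3
g=L[(L[...,2]>80)&(L[...,2]<95)&(abs(L[...,1])<40)&(L[...,0]>60)&(L[...,0]<130)]; print("bar grip",cv2.minAreaRect(g[:,:2].astype(np.float32)))
for yb in (-144,-48,48,144):
    g=L[(abs(L[...,0])<45)&(abs(L[...,1]-yb)<20)&(L[...,2]>70)&(L[...,2]<95)]; print(yb,cv2.minAreaRect(g[:,:2].astype(np.float32)))
im,_,P,_=grab("top")
for t in ("bowl","mug","oil_bottle","pepper_mill"): r=models.masks_of("top",t); print(t,np.round(np.nanmedian(P[r[0]["mask"]],0),3) if r else None)
```

```text
at grip F(ext) [ 0.  -0.1 -0.1] w 85.2 t 69.4
grip F(ext) [-1.4  0.4  3.1] w 11.9 t 70.1
home F(ext) [ 7.3  0.7 -1.1] w 11.7 t 71.1
[-1.14270848e-04 -2.24879289e-05  2.28181024e-04]
seat 0 grip [0.2 0.5] [49.7 11.1] yawdeg 0.1 ztop 78.5 plate z 45.6 slope [-0.013 -0.   ]
seat 3 grip [0.2 1.2] [11.7 49.6] yawdeg -0.2 ztop 78.5 plate z 45.6 slope [-0.014 -0.001]
bar grip ((78.51360321044922, 0.9220924377441406), (59.209468841552734, 13.002494812011719), 89.70904541015625)
-144 ((0.4108390808105469, -143.3610076904297), (48.60472869873047, 12.965253829956055), 0.7988334894180298)
-48 ((0.2177410125732422, -47.164546966552734), (49.25607681274414, 12.361763000488281), 0.3145613968372345)
48 ((0.26618385314941406, 48.728641510009766), (49.288509368896484, 12.135924339294434), 1.0423892736434937)
144 ((0.4603919982910156, 143.76425170898438), (12.892975807189941, 48.8931770324707), 89.8781509399414)
bowl [ 0.318 -0.309  0.021]
mug [ 0.559 -0.566  0.047]
oil_bottle [ 0.769 -0.174  0.127]
pepper_mill [ 0.739 -0.249  0.116]
```

View pics/end.png

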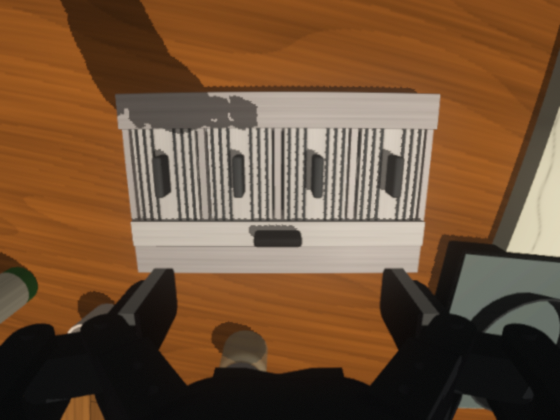

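All four filters lie flat in their bays, with grips at columns 162, 238, 317 and 394. The bar is home over their far ends (row 232), and the bystanders haven't moved.

```bash
python3 -c "
from station import ticket
print(ticket.close_job())"
```

```text
the job is handed in; nothing more can be done
None
```

The job is handed in, with no verdict returned: by my last camera check, all four filters are seated flat under the lip in bays of their own, the bar is fully home, and the bystanders and the orange look-alike were not touched.

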